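# Seat and lock the drive arbor of the injector test bench

## Task

The drive arbor is only dropped loosely into the upright spindle, with its flange riding on the dogs: push it round by its red cross bar until its two slots drop over the yellow dogs, then press it fully home. Then take the two-pin spanner, put both pins into the brass holes of the locking ring and turn the ring clockwise to its stop, and put the spanner back on its yellow rest as it was. Leave everything else on the bench alone.

Things in the scene. Friction and masses are not known exactly. Their poses are not given: they have to be found in the camera images.
- drive_head: Fixed blue plinth 170 x 170 mm, 66 mm high, carrying an upright spindle; origin at the centre of its underside on the bench, z up. The two dogs stand along its x axis. A red mark on the plinth, -0.45 rad from its x axis, shows where the ring's white line stands when locked.
- spindle_nose (a point): Centre of the spindle's flat nose face (steel, 72 mm across), 85 mm above the bench, axes as drive_head. The tapered bore opens here, about 40 mm wide, narrowing downward. Two yellow dogs stand on the face along +x and -x, 24 to 34 mm from the centre, 13 mm wide, 9 mm high.
- ejector (a joint): Stiff ejector pad inside the bore, out of sight, m, grows downward. At 0 it holds the arbor 5 mm proud even with the slots over the dogs; pressing the arbor straight down with about 10 N sinks it, and it stays where it is left: about 0.005 when the flange lies on the nose face.
- arbor: Loose steel drive arbor, 0.55 kg, upright in the bore. Origin: centre of the flange's underside, z up; home, it is at spindle_nose. Flange 68 mm across, 10 mm thick, two slots 19 mm wide in its rim along its x axis (22 mm outward), same after half a turn. Below: taper 48 mm, then a pilot pin 25 mm long. At the start the flange lies on the dogs, 9 mm up, slots turned 34 to 90 degrees away, either way. Turns easily.
- arbor_top (a point): Centre of the flat top of the arbor's hub, 26 mm across, 28 mm above the arbor's origin; the place to press.
- arbor_bar (a point): On the centreline of the arbor's red cross bar, 28 mm from the axis towards its +y end. The bar runs along the arbor's y axis through the hub, 12 mm thick, 72 mm long, centreline 19 mm above the arbor's origin (9 mm above the flange's top).
- lock_ring (a joint): Turn of the dark locking ring round the nose, rad: starts 0 to 0.2, grows clockwise seen from above, stop at 0.9 (locked). Stiff (0.35 N m), stays where it is left. Ring 79 mm inside, 127 mm outside, its top level with the nose face. A white line on it points at the red mark on the plinth when locked.
- ring_hole0 (a point): Mouth centre of one of the ring's two holes, in a brass pad 26 x 34 mm on the ring, 52 mm from the spindle axis, level with the ring's top (85 mm above the bench); hole 12 mm wide, 12 mm deep, chamfered.
- ring_hole1 (a point): The other hole, opposite, the same.
- spanner: Loose bridge-shaped two-pin spanner, 0.38 kg. Origin: midway between the undersides of its two feet, z up, x from foot to foot; same after half a turn. Feet 20 x 34 x 8 mm, 52 mm either side, each with a pin 8 mm thick standing 9 mm out below. Dark bar 124 x 18 mm across the top, 44 to 56 mm up; it clears the arbor when the feet stand on the ring.
- spanner_grip (a point): Place to grip the spanner's orange handle, 80 mm above the spanner's origin. Handle 44 mm along x, 22 mm thick along y, from 56 to 100 mm above that origin.
- pin0 (a point): Tip of the spanner's pin at its +x foot, 9 mm below the foot.
- pin1 (a point): Tip of the pin at its -x foot.
- spanner_rest: Fixed spanner rest: black plate 172 x 80 mm with two yellow rails along its x axis, tops 24 mm above the bench, and a trough 18 mm wide and 124 mm long between them. Origin at the centre of its underside, z up. The spanner stands with its feet on the rails, pins in the trough, its x axis along the rest's x axis, either way round; its origin is then 24 mm above that of the rest.
- test_cup: Bystander: red clear test cup with black ends, 72 mm across, 104 mm high; origin under its centre.
- spare_taper: Bystander: spare steel taper plug standing on its flange, 56 mm across, 55 mm high; origin under its centre.
- union_nut: Bystander: brass union nut, 34 mm across, 34 mm high; origin under its centre.
- star_knob: Bystander: black star knob, 54 mm across, 30 mm high; origin under its centre.
- wrench: Bystander: open-end wrench lying flat; origin under its middle.
- cleaner: Bystander: blue can, 64 mm across, 150 mm high; origin under its centre.
- beaker: Bystander: clear beaker, 68 mm across, 80 mm high; origin under its centre.
Things that resemble listed ones, but are neither listed nor needed, are in the scene too. What is shaped like the spanner_rest but green or purple is not meant. Leave any turquoise look-alike of the spanner alone.

How it is judged:
On the way, in this order (a step that is already met when the one before it is completed fails the run):
1. the arbor is fully home, its slots over the dogs (z of arbor in the frame of spindle_nose below 0.002 m and horizontal distance between arbor and spindle_nose below 0.004 m and angle between the x axis of arbor and the x axis of spindle_nose, either way round below 0.15 rad and angle between arbor's own z axis and vertical below 0.06 rad), for 0.2 s.
2. both pins of the spanner are in the ring's holes, the arbor still home (all of step 1 and ((horizontal distance between pin0 and ring_hole0 below 0.005 m and z of pin0 in the frame of ring_hole0 between -0.013 and -0.005 m and horizontal distance between pin1 and ring_hole1 below 0.005 m and z of pin1 in the frame of ring_hole1 between -0.013 and -0.005 m) or (horizontal distance between pin0 and ring_hole1 below 0.005 m and z of pin0 in the frame of ring_hole1 between -0.013 and -0.005 m and horizontal distance between pin1 and ring_hole0 below 0.005 m and z of pin1 in the frame of ring_hole0 between -0.013 and -0.005 m))), for 0.1 s.
3. the ring is turned to its stop with both pins still in the holes (((horizontal distance between pin0 and ring_hole0 below 0.005 m and z of pin0 in the frame of ring_hole0 between -0.013 and -0.005 m and horizontal distance between pin1 and ring_hole1 below 0.005 m and z of pin1 in the frame of ring_hole1 between -0.013 and -0.005 m) or (horizontal distance between pin0 and ring_hole1 below 0.005 m and z of pin0 in the frame of ring_hole1 between -0.013 and -0.005 m and horizontal distance between pin1 and ring_hole0 below 0.005 m and z of pin1 in the frame of ring_hole0 between -0.013 and -0.005 m)) and value of joint lock_ring above 0.82 rad), for 0.1 s.
At the end, for the whole second after the job is handed in: Arbor home and upright (flange within 2 mm of the nose face, 4 mm of the axis, slots within 0.15 rad of the dogs), ring beyond 0.82 rad, spanner released, at rest and upright with its feet on the rest's rails, within 15 mm and 0.2 rad of centred (all of step 1 and value of joint lock_ring above 0.82 rad and z of spanner in the frame of spanner_rest between 0.02 and 0.028 m and x of spanner in the frame of spanner_rest between -0.015 and 0.015 m and y of spanner in the frame of spanner_rest between -0.015 and 0.015 m and angle between the x axis of spanner and the x axis of spanner_rest, either way round below 0.2 rad and angle between spanner's own z axis and vertical below 0.1 rad and linear speed of each of spanner, arbor below 0.02 m/s); the robot touches nothing.
It fails at once if a bystander is moved by more than 30 mm or knocked over (distance of any of test_cup, spare_taper, union_nut, star_knob, wrench, cleaner, beaker from where it was at the start of the episode above 0.03 m or angle between any of test_cup, spare_taper, union_nut, star_knob, wrench, cleaner, beaker's own z axis and vertical above 0.5 rad).
It also fails if it takes over 67 s, if anything falls off the work surface, if the arm or the gripper's body presses on something with over 40 N, if the wrist force passes 120 N, or if a joint passes its speed limit or range.

## Robot

A 6-joint arm with a two-finger parallel gripper is mounted at the origin on the work surface. World frame = base frame: x ahead of the robot, y to its left, z up, the work surface at z = 0. Lengths are in m, angles in rad, forces in N, time in s.
With the tool pointing down it reaches from about 0.35 to 0.775 m from the base axis. Payload 7.3 kg.
Tool frame: the origin (TCP) lies midway between the tips of the shut fingers; the grasp point (between the pads) lies 19 mm behind it (robot.tcp_to_grasp is the distance from the TCP to the grasp point, in m); z points along the fingers, y is the line along which they close (so a half turn about z gives the same grasp; the last joint's range is limited). The gripper opens to 92 mm and grips with 3 to 60 N. Pads are 19 mm wide; open, the fingers measure 130 mm over their backs; the gripper's body (75 mm by 190 mm) begins 47 mm behind the grasp point.
Start: joints at [0.979, 0.342, 1.524, -0, 1.275, -0.146], TCP at [0.226, 0.474, 0.205] pointing down, gripper open.
Joint ranges: [-2.53, 2.53], [-0.77, 2.02], [0.04, 2.7], [-1, 4.14], [0.28, 2.66], [-3.11, 3.11]. Speed limits (rad/s): [2.57, 2.57, 3.14, 3.14, 3.14, 3.14].

## Interface

Orientations are given as a unit quaternion [w, x, y, z].
In Python, from workcell import robot gives the robot as it stands.
- The arm moves only by the tool drive_tool, never from a script. Its argument "deltas" is a list that holds one entry, the list of rows, each a list of 7 numbers: the gripper command: -1 is shut, 1 is fully open, values between are in proportion, then the shift along the tool's x, y, z in m, then the turn, a rotation vector about the tool's x, y, z in rad. A call has exactly 5 rows; each row is the pose to reach, as a shift and turn from the pose commanded when the call began, along the tool's axes at that moment; what a row does not reach only later rows make up. A row lasts 1/8 s, in which the tool goes at most 62.5 mm and 10.7 degrees, less where a joint would pass 70% of its speed; a pose out of reach is approached as far as the arm can. A call with a gripper value outside its range is refused whole. The fingers move at their own pace and stop on an object; the grip force is fixed at half the most. Time passes only in rows, so rows that repeat a pose let the fingers close, or fill a call up. It gives the time, the measured TCP pose, the force, the opening and the grip force at its end, in the units of the state.
- robot.get_obs(): the state, without advancing time (a new reading comes with each control period).
- robot.capture(name): name is "scene" or "top" or "wrist"; returns a dict with "frame" (420x560x3 uint8, red, green, blue), "fov_y" (degrees; the focal length in pixels is half the picture's height over the tangent of half this angle, whatever the lens; pixels are square), "cx", "cy" (the principal point, pixels), "position" and "orientation" of the camera in the world; the wrist camera has in their place "mount" (4x4, takes a point from camera to tool coordinates, whose origin is the TCP and whose axes are the flange's). Camera axes: x right, y up, looking along -z (the intrinsics and any distortion apply to the point x, -y, -z); pixel columns grow to the right and rows downward; lengths in m; the calibration is good to about 2 mm. A picture is of the moment at which its call begins: read the wrist's pose just before it. There is no depth.
- robot.sign_off(): hands the job in; it is judged then, once.
Trained networks look in a picture, given as the dict that the camera call returned (one of the last four; its "shot" number tells which), for a name from the list of things; names that differ only in an ending like _2 or _b are one class to them, and where a whole thing is asked for, a point or a joint stands for the part that bears it (a point fixed in the world has none). Each returns a list of dicts, best first, with "conf" (0 to 1); they miss things now and then, are a little off and sometimes report something else, mostly with a low value. They report only what shows in the picture. A call takes as long as a camera call. They do not tell look-alikes from the thing itself.
- robot.spot_in(picture, label): "centre" ([x, y, z] in m, in world coordinates, good to about 4 mm: the middle of the surface that is visible of it).
- robot.masks_of(picture, label): "pixels" (420x560 bool, what is visible of it).
- robot.pinpoint(picture, label): "centre" ([x, y, z] in m, in world coordinates, good to about 4 mm: a listed point, or the origin of a listed thing).
The state is a dict: "time": time; "joints": joint angles; "qvel": joint speeds; "effort": joint torques, N m; "tool_pos": TCP position; "tcp_rot": TCP orientation; "ft_force": force on the tool from outside, world axes, zero at the start; "torque": the same for the moment, N m; "finger_gap": opening from 0.0 (shut) to 1.0 (fully open); "grasp_force": force on a finger pad.
Only numpy, scipy, OpenCV 4.12 (cv2) and the standard library are available. Lean on these libraries where they do the work, as an engineer would, in place of code of your own. Each camera call takes 0.05 s, during which the arm holds its last target. There are 200 camera calls.

## Working session

There is one attempt and no reset: what is moved stays moved. The work goes in short steps, Python scripts to look and compute and a tool call to move; the robot and the scene stay as the last step left them, time stands still between calls to the robot, and variables do not carry over. Pictures are saved under pics/ and viewed, at most 10 in all, crops included, and the job is handed in when it is done.

Besides the shell and the picture viewer there is one more tool, called by a JSON object that holds its "api" and its "payload". drive_tool: Moves the arm, as the interface text tells. Its arguments: {"type":"object","properties":{"deltas":{"type":"array"}},"required":["deltas"]}

```bash
mkdir -p pics; ls
cat > h.py <<'E'
import numpy as np, cv2
from scipy.spatial.transform import Rotation as R
from workcell import robot
def q2R(q): return R.from_quat([q[1],q[2],q[3],q[0]]).as_matrix()
def campose(p,obs=None):
    if 'mount' in p:
        o=obs; T=np.eye(4);T[:3,:3]=q2R(o['tcp_rot']);T[:3,3]=o['tool_pos'];return T@np.array(p['mount'])
    T=np.eye(4);T[:3,:3]=q2R(p['orientation']);T[:3,3]=p['position'];return T
def foc(p): return 210/np.tan(np.radians(p['fov_y'])/2)
def ray2z(p,uv,z,obs=None):
    T=campose(p,obs);f=foc(p)
    d=T[:3,:3]@np.array([(uv[0]-p['cx'])/f,-(uv[1]-p['cy'])/f,-1]);return T[:3,3]+d*(z-T[2,3])/d[2]
def proj(p,X,obs=None):
    T=campose(p,obs);c=T[:3,:3].T@(np.array(X)-T[:3,3]);f=foc(p);return np.array([p['cx']+f*c[0]/-c[2],p['cy']+f*c[1]/c[2]])
def save(p,n): cv2.imwrite('pics/'+n+'.png',p['frame'][:,:,::-1])
E
python3 - <<'E'
from h import *
np.set_printoptions(precision=4,suppress=True)
print(robot.get_obs())
for c in('scene','top'):
    p=robot.capture(c);save(p,c+'0');print(c,{k:v for k,v in p.items() if k!='frame'})
    for l in['drive_head','spindle_nose','arbor','arbor_top','arbor_bar','ring_hole0','ring_hole1','spanner','spanner_grip','pin0','pin1','spanner_rest','test_cup','cleaner','beaker','spare_taper']:
        print(l,[(np.round(d['centre'],3),round(d['conf'],2)) for d in robot.pinpoint(p,l)[:3]])
E
```

```text
pics
{'time': 0.0, 'joints': array([ 0.979 ,  0.3427,  1.525 ,  0.    ,  1.2754, -0.146 ]), 'qvel': array([ 0.0006,  0.0018, -0.0002,  0.0016, -0.0023,  0.0004]), 'effort': array([ -0.0005, -43.1243, -24.4225,   0.0717,   0.0559,  -0.0001]), 'tool_pos': array([0.2261, 0.4733, 0.2047]), 'tcp_rot': array([-0.0003,  0.2211,  0.9753, -0.0007]), 'ft_force': array([-0.3821, -0.6784,  0.2112]), 'torque': array([-0.0217, -0.0323,  0.0044]), 'grasp_force': 0.0, 'finger_gap': 0.9977743170684149}
scene {'fov_y': 47.53344505843697, 'cx': 281.1050369633958, 'cy': 202.69174841459798, 'position': array([1.0055, 0.8301, 0.8084]), 'orientation': array([0.2317, 0.1028, 0.4289, 0.867 ]), 'shot': 1}
drive_head [(array([0.524, 0.166, 0.003]), 0.64)]
spindle_nose [(array([0.519, 0.166, 0.083]), 0.57)]
arbor [(array([0.524, 0.17 , 0.092]), 0.74), (array([ 0.53 , -0.115,  0.016]), 0.51)]
arbor_top [(array([0.52 , 0.167, 0.126]), 0.81)]
arbor_bar [(array([0.497, 0.178, 0.113]), 0.76)]
ring_hole0 [(array([0.546, 0.12 , 0.085]), 0.96), (array([0.492, 0.213, 0.084]), 0.65)]
ring_hole1 [(array([0.546, 0.12 , 0.0
[... 1815 characters left out ...]
 , -0.001]), 0.72)]
spanner_grip [(array([ 0.811, -0.272,  0.014]), 0.74), (array([ 0.544, -0.161,  0.102]), 0.66)]
pin0 [(array([ 0.722, -0.228,  0.018]), 0.89), (array([ 0.726, -0.324,  0.016]), 0.87), (array([ 0.56 , -0.213,  0.017]), 0.8)]
pin1 [(array([ 0.722, -0.228,  0.018]), 0.89), (array([ 0.726, -0.324,  0.016]), 0.87), (array([ 0.56 , -0.213,  0.017]), 0.8)]
spanner_rest [(array([ 0.319, -0.21 ,  0.002]), 0.96), (array([0.783, 0.192, 0.003]), 0.71), (array([ 0.41 , -0.434, -0.   ]), 0.7)]
test_cup [(array([0.779, 0.191, 0.001]), 0.8)]
cleaner [(array([0.603, 0.452, 0.001]), 0.89)]
beaker [(array([ 0.602, -0.432, -0.003]), 0.8)]
spare_taper [(array([ 0.774, -0.142,  0.002]), 0.53)]
```

View pics/scene0.png

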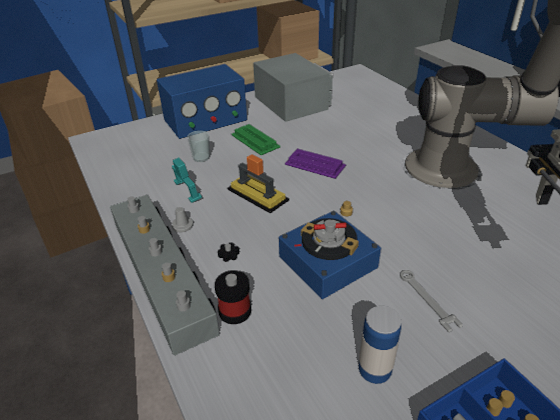

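View pics/top0.png

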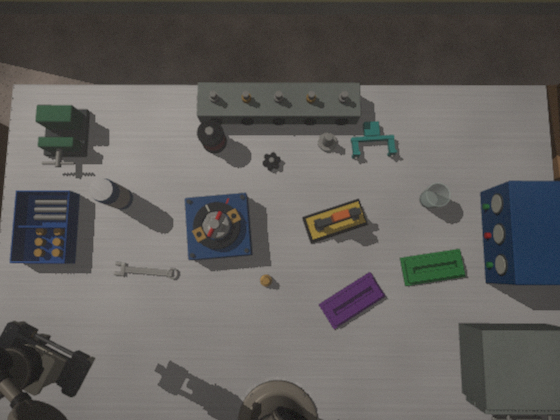

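The scene view shows the orange-handled spanner on the yellow rest (258,185) and the drive head at (330,250). The turquoise look-alike lies at (185,180). The top view shows the drive head at (218,227), the spanner on its rest at (337,220), and the green and purple decoys at (433,267) and (352,300).

```bash
cat >> h.py <<'E'
def wrap(a,per): return (a+per/2)%per-per/2
def delta(pos,yaw,o=None):
    """shift in tool axes and turn for tool down, tool-x at world yaw"""
    o=o or robot.get_obs(); M=q2R(o['tcp_rot'])
    T=np.array([[np.cos(yaw),np.sin(yaw),0],[np.sin(yaw),-np.cos(yaw),0],[0,0,-1.]]).T.T
    T=np.column_stack([[np.cos(yaw),np.sin(yaw),0],[np.sin(yaw),-np.cos(yaw),0],[0,0,-1]])
    return np.round(M.T@(np.array(pos)-o['tool_pos']),4), np.round(R.from_matrix(M.T@T).as_rotvec(),4)
def st():
    o=robot.get_obs();M=q2R(o['tcp_rot']);print('t',round(o['time'],2),'pos',np.round(o['tool_pos'],4),'yawx',round(np.arctan2(M[1,0],M[0,0]),4),'z',np.round(M[:,2],3),'F',np.round(o['ft_force'],1),'j',np.round(o['joints'],2),'gap',round(o['finger_gap'],3),'gf',round(o['grasp_force'],1));return o
E
python3 - <<'E'
from h import *
np.set_printoptions(precision=4,suppress=True)
o=st();p=robot.capture('wrist');print(p['mount'],p['fov_y'])
# plinth yaw from blue mask in top
t=robot.capture('top')
m=robot.masks_of(t,'drive_head')[0]['pixels'].astype(np.uint8)
c,_=cv2.findContours(m,0,2);c=max(c,key=cv2.contourArea)
r=cv2.minAreaRect(c);b=cv2.boxPoints(r);print(r)
print([ray2z(t,x,.066)[:2] for x in b])
for l in['wrench','union_nut','star_knob','cleaner']: print(l,[np.round(d['centre'],3) for d in robot.pinpoint(t,l)[:2]])
M=q2R(o['tcp_rot'])
for pos in [(.45,.166,.30),(.47,.166,.33)]:
  for y in (2.695,1.57,3.14,0): print(pos,y,delta(pos,y))
E
```

```text
t 1.7 pos [0.2264 0.4737 0.2054] yawx 2.6958 z [ 0.  0. -1.] F [-0.4  0.7 -0.6] j [ 0.98  0.34  1.52 -0.    1.28 -0.15] gap 1.001 gf 0.0
[[ 0.      0.9603  0.2789  0.0752]
 [ 1.      0.0002 -0.0007 -0.0014]
 [-0.0008  0.2789 -0.9603 -0.1795]
 [ 0.      0.      0.      1.    ]] 59.141141761327674
((217.24810791015625, 225.80935668945312), (63.09315490722656, 64.27368927001953), 85.48600769042969)
[array([0.601 , 0.2614]), array([0.6155, 0.0866]), array([0.4444, 0.0711]), array([0.4305, 0.2425])]
wrench [array([0.402, 0.376, 0.002]), array([0.504, 0.206, 0.083])]
union_nut [array([ 0.377,  0.033, -0.003]), array([ 0.542, -0.16 , -0.002])]
star_knob [array([0.719, 0.019, 0.002])]
cleaner [array([0.602, 0.452, 0.002]), array([ 0.774, -0.14 ,  0.003])]
(0.45, 0.166, 0.3) 2.695 (array([-0.3345, -0.1812, -0.0946]), array([0.0001, 0.    , 0.0008]))
(0.45, 0.166, 0.3) 1.57 (array([-0.3345, -0.1812, -0.0946]), array([ 0.0001, -0.    ,  1.1258]))
(0.45, 0.166, 0.3) 3.14 (array([-0.3345, -0.1812, -0.0946]), array([ 0.0001,  0.    , -0.4442]))
(0.45, 0.166, 0.3) 0 (array([-0.3345, -0.1812, -0.0946]), array([ 0.    , -0.0001,  2.6958]))
(0.47, 0.166, 0.33) 2.695 (array([-0.3525, -0.1726, -0.1246]), array([0.0001, 0.    , 0.0008]))
(0.47, 0.166, 0.33) 1.57 (array([-0.3525, -0.1726, -0.1246]), array([ 0.0001, -0.    ,  1.1258]))
(0.47, 0.166, 0.33) 3.14 (array([-0.3525, -0.1726, -0.1246]), array([ 0.0001,  0.    , -0.4442]))
(0.47, 0.166, 0.33) 0 (array([-0.3525, -0.1726, -0.1246]), array([ 0.    , -0.0001,  2.6958]))
```

```bash
python3 -c "
from h import *
print(delta((.515,.166,.27),2.0))"
```

```text
(array([-0.3931, -0.1532, -0.0646]), array([ 1.000e-04, -0.000e+00,  6.958e-01]))
```

{"api": "drive_tool", "payload": {"deltas": [[[1,-0.055,-0.022,-0.02,0,0,0],[1,-0.11,-0.043,-0.045,0,0,0],[1,-0.165,-0.064,-0.065,0,0,0],[1,-0.22,-0.086,-0.065,0,0,0],[1,-0.27,-0.105,-0.065,0,0,0]]]}}

```text
time: 2.68
tool_pos: [0.426, 0.2609, 0.2709]
tcp_rot: [0.001, 0.221, 0.975, 0.0]
ft_force: [0.4, 0.1, 1.1]
finger_gap: 1.004
grasp_force: 0.0
```

{"api": "drive_tool", "payload": {"deltas": [[[1,-0.05,-0.02,0,0,0,0.17],[1,-0.1,-0.04,0,0,0,0.35],[1,-0.123,-0.048,0,0,0,0.52],[1,-0.123,-0.048,0,0,0,0.695],[1,-0.123,-0.048,0,0,0,0.695]]]}}

```text
time: 3.3
tool_pos: [0.5151, 0.1659, 0.2702]
tcp_rot: [-0.0, 0.54, 0.842, -0.0]
ft_force: [0.4, 0.6, 0.1]
finger_gap: 0.998
grasp_force: 0.0
```

Run:
```python
from h import *
np.set_printoptions(precision=4,suppress=True)
o=st();p=robot.capture('wrist');save(p,'w1')
for l in['drive_head','spindle_nose','arbor','arbor_top','arbor_bar','ring_hole0']:
    print(l,[(np.round(d['centre'],4),round(d['conf'],2),proj(p,d['centre'],o).round()) for d in robot.pinpoint(p,l)[:3]])
```

```text
t 3.3 pos [0.5151 0.1659 0.2702] yawx 2.0017 z [-0.  0. -1.] F [0.4 0.6 0.1] j [ 0.17  0.33  1.36  0.    1.45 -0.26] gap 0.998 gf 0.0
drive_head []
spindle_nose []
arbor [(array([0.523 , 0.165 , 0.0944]), 0.94, array([284., 180.]))]
arbor_top [(array([0.5204, 0.1635, 0.1205]), 0.73, array([281., 187.]))]
arbor_bar [(array([0.4928, 0.1757, 0.1091]), 0.72, array([259., 160.]))]
ring_hole0 [(array([0.498 , 0.2126, 0.0824]), 0.86, array([281., 123.])), (array([0.5465, 0.1187, 0.0817]), 0.79, array([285., 226.]))]
```

View pics/w1.png

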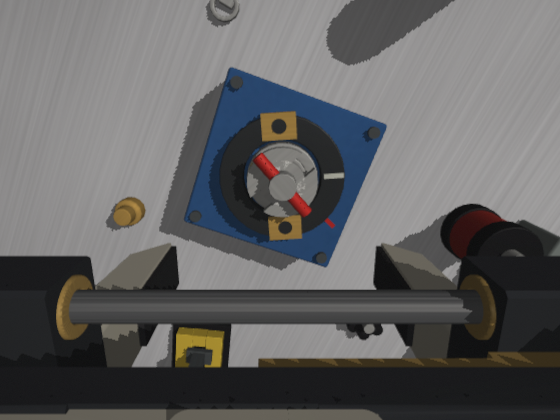

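The close view shows the brass holes at about (280,126) and (285,228), and the hub at (283,186). The red bar runs from (258,157) to (306,213). The white line is at (334,176) and the red mark at (330,223).

Run:
```python
from h import *
np.set_printoptions(precision=4,suppress=True)
im=cv2.imread('pics/w1.png');o=robot.get_obs();p=robot.capture('wrist')
hsv=cv2.cvtColor(im,cv2.COLOR_BGR2HSV);H,S,V=cv2.split(hsv)
red=((H<8)|(H>172))&(S>150)&(V>90)
n,l,s,c=cv2.connectedComponentsWithStats(red.astype(np.uint8))
for i in range(1,n):
    if s[i,4]>15 and s[i,0]<400: print('red',s[i],c[i])
blue=((H>100)&(H<125)&(S>100)&(V>50)).astype(np.uint8)
cs,_=cv2.findContours(blue,0,2);k=max(cs,key=cv2.contourArea);ap=cv2.approxPolyDP(cv2.convexHull(k),8,True)[:,0];print('blue',ap)
W=np.array([ray2z(p,a,.066,o)[:2] for a in ap]);print(W,W.mean(0))
e=np.roll(W,-1,0)-W;print('len',np.hypot(*e.T),'ang',np.degrees(np.arctan2(e[:,1],e[:,0])))
# holes: dark in pads
holes=[]
for (x0,y0) in((280,126),(285,228)):
    sub=(V[y0-16:y0+16,x0-20:x0+20]<70)
    n,l,s,c=cv2.connectedComponentsWithStats(sub.astype(np.uint8))
    j=l[tuple(np.argwhere(l>0)[np.argmin(((np.argwhere(l>0)-[16,20])**2).sum(1))])]
    u=c[j]+[x0-20,y0-16];holes.append(ray2z(p,u,.085,o)[:2]);print('hole',u,s[j],holes[-1])
h=np.array(holes);d=h[0]-h[1];print('centre',h.mean(0),'dist',np.hypot(*d),'ang',np.arctan2(d[1],d[0]))
C=h.mean(0)
for nme,uv,z in(('mark',(330,223),.066),('line',(334,176),.085)):
    w=ray2z(p,uv,z,o)[:2]-C;print(nme,w,np.arctan2(w[1],w[0]))
a=ray2z(p,(258,157),.119,o)[:2];b=ray2z(p,(306,213),.119,o)[:2];print('bar',a,b,np.arctan2(*(a-b)[::-1]),'mid',(a+b)/2)
print('hub',ray2z(p,(283,186),.122,o))
big=cv2.resize(im[95:265,200:360],None,fx=5,fy=5,interpolation=cv2.INTER_CUBIC)[:600];cv2.imwrite('pics/c1.png',cv2.convertScaleAbs(cv2.resize(im[110:240,210:355],None,fx=4.6,fy=4.6,interpolation=2),alpha=1.3))
```

```text
red [255 153  24  25 276] [266.0254 165.2717]
red [289 193  23  24 251] [300.3108 204.8645]
red [325 218  10  10  45] [329.2667 222.7333]
blue [[230  68]
 [385 125]
 [325 266]
 [184 219]]
[[0.4312 0.2396]
 [0.5956 0.2552]
 [0.6111 0.0895]
 [0.4457 0.0753]] [0.5209 0.1649]
len [0.1651 0.1664 0.166  0.165 ] ang [   5.44    -84.6476 -175.0716   95.034 ]
hole [278.4198 126.    ] [ 12   9  14  15 162] [0.4968 0.2102]
hole [284.8306 227.2581] [ 14  10  13  12 124] [0.5465 0.1187]
centre [0.5216 0.1644] dist 0.10415375025895775 ang 2.0690217135247564
mark [ 0.0711 -0.0265] -0.3570493647083968
line [0.0466 0.0244] 0.48226239713538777
bar [0.4903 0.1799] [0.5526 0.1505] 2.7013054709335327 mid [0.5214 0.1652]
hub [0.5216 0.1657 0.122 ]
```

View pics/c1.png

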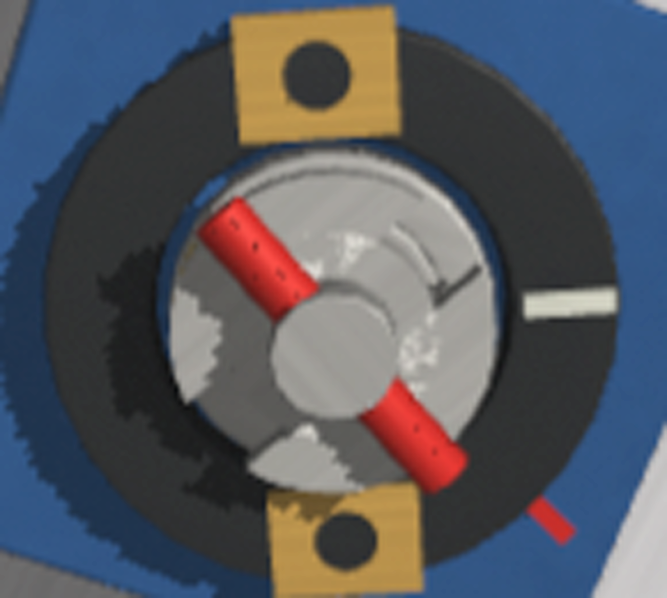

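The crop confirms the bar at 2.70 rad. The dogs lie at 0.09 rad, from the mark and the plinth edges agreeing. The arbor therefore needs a clockwise turn of about 1.04 rad. I'll clamp the bar by its two ends, centred on the axis.

{"api": "drive_tool", "payload": {"deltas": [[[1,-0.0034,0.0052,0.02,0,0,0.175],[1,-0.0034,0.0052,0.05,0,0,0.35],[1,-0.0034,0.0052,0.08,0,0,0.525],[1,-0.0034,0.0052,0.1,0,0,0.7],[1,-0.0034,0.0052,0.11,0,0,0.872]]]}}

```text
time: 4.32
tool_pos: [0.5205, 0.1653, 0.1592]
tcp_rot: [-0.0, 0.846, 0.533, -0.001]
ft_force: [-0.1, -0.4, 1.3]
finger_gap: 0.997
grasp_force: 0.0
```

{"api": "drive_tool", "payload": {"deltas": [[[1,0,0,0.015,0,0,0],[1,0,0,0.03,0,0,0],[1,0,0,0.045,0,0,0],[1,0,0,0.052,0,0,0],[1,0,0,0.052,0,0,0]]]}}

```text
time: 4.95
tool_pos: [0.5209, 0.1653, 0.1079]
tcp_rot: [-0.0, 0.845, 0.535, -0.0]
ft_force: [0.8, -0.4, 0.8]
finger_gap: 1.001
grasp_force: 0.0
```

Run:
```python
from h import *
o=st();p=robot.capture('wrist');save(p,'w2')
```

```text
t 4.95 pos [0.5209 0.1653 0.1079] yawx 1.1293 z [-0.001 -0.    -1.   ] F [ 0.8 -0.4  0.8] j [0.17 0.48 1.6  0.   1.06 0.61] gap 1.001 gf 0.0
```

View pics/w2.png

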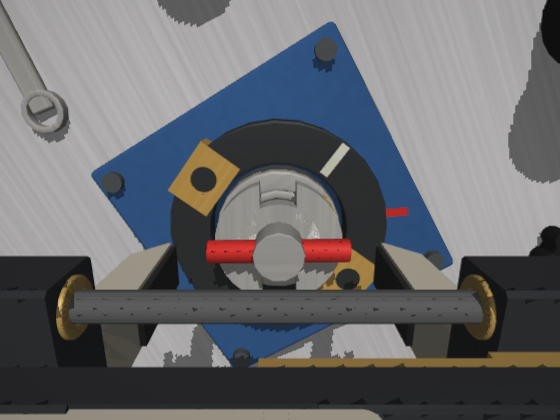

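The view shows the bar level between the fingers, from (207,250) to (350,250), with a finger beyond each end. I'll clamp it and turn.

{"api": "drive_tool", "payload": {"deltas": [[[0.4,0,0,0,0,0,0],[0.4,0,0,0,0,0,0],[0.4,0,0,0,0,0,0],[0.4,0,0,0,0,0,0.05],[0.4,0,0,0,0,0,0.1]]]}}

```text
time: 5.62
tool_pos: [0.5212, 0.1653, 0.1086]
tcp_rot: [0.0, 0.871, 0.491, 0.0]
ft_force: [0.5, -0.5, 0.3]
finger_gap: 0.701
grasp_force: 0.0
```

Run:
```python
from h import *
o=st();p=robot.capture('wrist');save(p,'w3')
```

```text
t 5.62 pos [0.5212 0.1653 0.1086] yawx 1.0272 z [ 0.  0. -1.] F [ 0.5 -0.5  0.3] j [0.17 0.48 1.6  0.   1.06 0.71] gap 0.701 gf 0.0
```

View pics/w3.png

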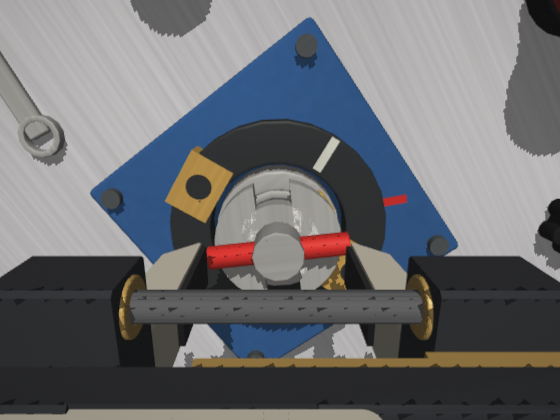

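The bar has not followed yet: it is tilted by about 0.1 rad, with the fingertips at its ends around (205,250) and (350,245). I'll close further.

{"api": "drive_tool", "payload": {"deltas": [[[0.1,0,0,0,0,0,-0.1],[0.1,0,0,0,0,0,-0.1],[0.1,0,0,0,0,0,-0.1],[0.1,0,0,0,0,0,0],[0.1,0,0,0,0,0,0.1]]]}}

```text
time: 6.3
tool_pos: [0.5211, 0.1653, 0.1085]
tcp_rot: [-0.0, 0.895, 0.446, 0.0]
ft_force: [0.2, -0.6, -0.2]
finger_gap: 0.548
grasp_force: 0.0
```

```bash
cat >> h.py <<'E'
def montage(n,X=(.521,.165,.11),s=70,extra=None):
    o=robot.get_obs();w=robot.capture('wrist');c=robot.capture('scene')
    u=proj(c,X).astype(int);cr=c['frame'][max(0,u[1]-s):u[1]+s,u[0]-s:u[0]+s]
    a=cv2.resize(w['frame'][100:400,80:480],(400,300));b=cv2.resize(cr,(400,400),interpolation=2)
    im=np.zeros((600,800,3),np.uint8);im[:300,:400]=a;im[:400,400:]=b
    t=robot.capture('top');u=proj(t,X).astype(int);im[300:,:400]=cv2.resize(t['frame'][max(0,u[1]-45):u[1]+45,u[0]-60:u[0]+60],(400,300),interpolation=2)
    cv2.imwrite('pics/'+n+'.png',im[:,:,::-1]);cv2.imwrite('pics/'+n+'_w.png',w['frame'][:,:,::-1]);return o,w,c
E
python3 - <<'E'
from h import *
st();montage('m4')
E
```

```text
t 6.3 pos [0.5211 0.1653 0.1085] yawx 0.9243 z [ 0.  0. -1.] F [ 0.2 -0.6 -0.2] j [0.17 0.48 1.6  0.   1.06 0.81] gap 0.548 gf 0.0
```

View pics/m4.png

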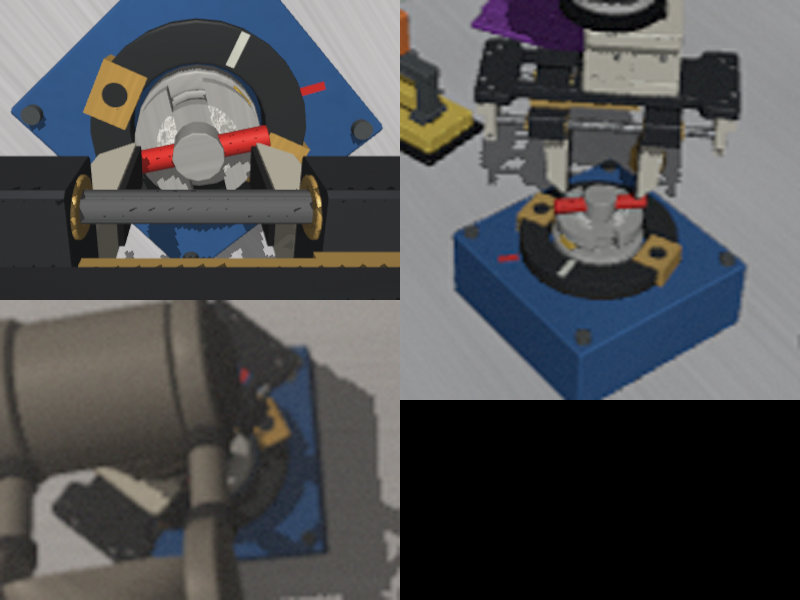

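The montage shows the fingers over or behind the bar, with tips near scene-crop (560,190) and (650,195). The tips may stand higher than the nominal TCP, so I'll test that by projecting both cases.

Run:
```python
from h import *
o=robot.get_obs();M=q2R(o['tcp_rot']);w=robot.capture('wrist');c=robot.capture('scene');u0=proj(c,(.521,.165,.11)).astype(int)
for z in(0,-.01,-.02,-.028):
  for h in(.025,.0285):
    print(z,h,[ (proj(w,o['tool_pos']+M@np.array([x,s*h,z]),o)-[80,100]).round(0) for x in(.0095,-.0095) for s in(-1,1)],
     [((proj(c,o['tool_pos']+M@np.array([0,s*h,z]))-u0+70)*400/140+[400,0]).round() for s in(-1,1)])
fr=c['frame'];cv2.imwrite('pics/s5.png',cv2.resize(fr[u0[1]-45:u0[1]+30,u0[0]-50:u0[0]+50],(800,600),interpolation=cv2.INTER_CUBIC)[:,:,::-1])
```

```text
0 0.025 [array([146., 127.]), array([244., 127.]), array([148., 161.]), array([242., 161.])] [array([633., 206.]), array([569., 202.])]
0 0.0285 [array([140., 127.]), array([250., 127.]), array([141., 161.]), array([249., 161.])] [array([637., 206.]), array([565., 201.])]
-0.01 0.025 [array([144., 134.]), array([246., 134.]), array([145., 170.]), array([245., 170.])] [array([633., 196.]), array([569., 192.])]
-0.01 0.0285 [array([137., 134.]), array([253., 134.]), array([138., 170.]), array([252., 170.])] [array([638., 197.]), array([565., 192.])]
-0.02 0.025 [array([141., 142.]), array([249., 142.]), array([143., 179.]), array([247., 179.])] [array([634., 186.]), array([570., 182.])]
-0.02 0.0285 [array([133., 142.]), array([257., 142.]), array([135., 179.]), array([255., 179.])] [array([639., 187.]), array([565., 182.])]
-0.028 0.025 [array([138., 149.]), array([252., 149.]), array([140., 187.]), array([250., 187.])] [array([635., 178.]), array([570., 174.])]
-0.028 0.0285 [array([130., 149.]), array([259., 149.]), array([132., 187.]), array([257., 187.])] [array([639., 179.]), array([566., 174.])]
```

View pics/s5.png

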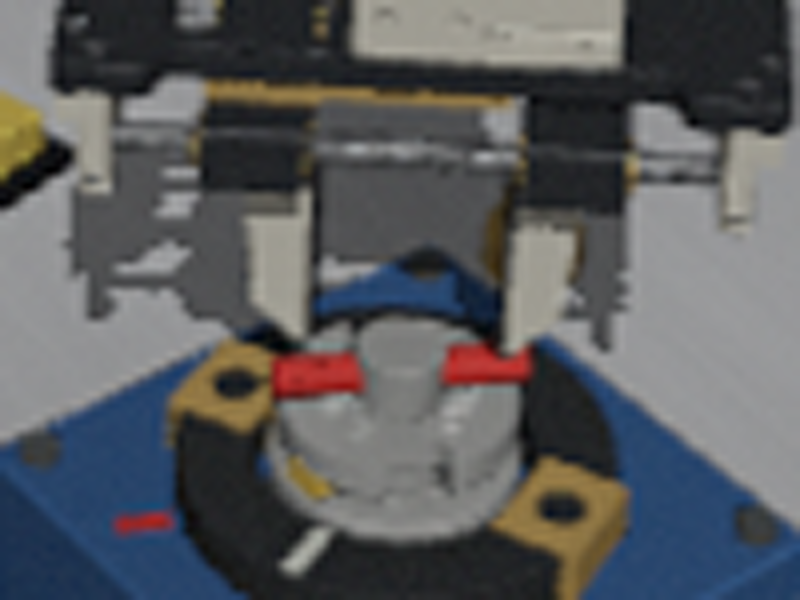

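The s5 crop shows the fingertips at (305,340) and (515,350), just above the red bar at y≈360. So the tips really stand about 15–20 mm above the nominal TCP. I'll open, realign and lower by 16 mm, which still clears the ring, then clamp.

{"api": "drive_tool", "payload": {"deltas": [[[1,0,0,0,0,0,-0.1],[1,0,0,0,0,0,-0.205],[1,0,0,0,0,0,-0.205],[1,0,0,0.008,0,0,-0.205],[1,0,0,0.016,0,0,-0.205]]]}}

```text
time: 7.18
tool_pos: [0.521, 0.1653, 0.0917]
tcp_rot: [-0.0, 0.844, 0.537, -0.0]
ft_force: [-1.4, -0.1, 0.2]
finger_gap: 0.994
grasp_force: 0.0
```

{"api": "drive_tool", "payload": {"deltas": [[[0.2,0,0,0,0,0,0],[0.2,0,0,0,0,0,0],[0.2,0,0,0,0,0,0],[0.2,0,0,0,0,0,0],[0.2,0,0,0,0,0,0]]]}}

```text
time: 7.8
tool_pos: [0.5216, 0.1652, 0.0926]
tcp_rot: [0.0, 0.844, 0.537, 0.001]
ft_force: [3.1, -0.2, -0.6]
finger_gap: 0.77
grasp_force: 30.0
```

Clamped: gap 0.77 at 30 N. Now I'll turn clockwise.

{"api": "drive_tool", "payload": {"deltas": [[[0.2,0,0,0,0,0,0.15],[0.2,0,0,0,0,0,0.3],[0.2,0,0,0,0,0,0.45],[0.2,0,0,0,0,0,0.6],[0.2,0,0,0,0,0,0.75]]]}}

```text
time: 8.43
tool_pos: [0.5211, 0.1653, 0.0926]
tcp_rot: [-0.0, 0.982, 0.188, 0.0]
ft_force: [0.8, -0.8, -0.1]
finger_gap: 0.771
grasp_force: 30.0
```

{"api": "drive_tool", "payload": {"deltas": [[[0.2,0,0,0,0,0,0.1],[0.2,0,0,0,0,0,0.2],[0.2,0,0,0,0,0,0.29],[0.2,0,0,0.002,0,0,0.29],[0.2,0,0,0.004,0,0,0.29]]]}}

```text
time: 9.05
tool_pos: [0.5212, 0.1654, 0.0885]
tcp_rot: [-0.0, 0.999, 0.048, 0.0]
ft_force: [0.3, -0.1, 6.6]
finger_gap: 0.769
grasp_force: 30.0
```

Run:
```python
from h import *
st();montage('m6')
```

```text
t 9.05 pos [0.5212 0.1654 0.0885] yawx 0.0956 z [ 0.  0. -1.] F [ 0.3 -0.1  6.6] j [0.17 0.5  1.62 0.   1.02 1.64] gap 0.769 gf 30.0
```

{"api": "drive_tool", "payload": {"deltas": [[[0.2,0,0,0.001,0,0,0],[0.2,0,0,0.002,0,0,0],[0.2,0,0,0.003,0,0,0],[0.2,0,0,0.004,0,0,0],[0.2,0,0,0.005,0,0,0]]]}}

```text
time: 9.82
tool_pos: [0.5224, 0.1655, 0.085]
tcp_rot: [-0.0, 0.999, 0.047, 0.002]
ft_force: [-0.0, -0.2, 7.6]
finger_gap: 0.772
grasp_force: 30.0
```

Run:
```python
from h import *
st();o,w,c=montage('m6')
for l in('arbor_top','arbor_bar','arbor'):
  for p in(w,c): print(l,[(np.round(d['centre'],4),round(d['conf'],2)) for d in robot.pinpoint(p,l)[:2]])
```

```text
t 9.82 pos [0.5224 0.1655 0.085 ] yawx 0.0942 z [ 0.004  0.001 -1.   ] F [-0.  -0.2  7.6] j [0.17 0.5  1.63 0.   1.01 1.64] gap 0.772 gf 30.0
arbor_top [(array([0.5204, 0.1638, 0.1141]), 0.95)]
arbor_top [(array([0.5205, 0.1679, 0.1111]), 0.81)]
arbor_bar [(array([0.519 , 0.1924, 0.1013]), 0.64)]
arbor_bar [(array([0.5166, 0.1957, 0.1016]), 0.75)]
arbor [(array([0.5216, 0.1654, 0.0871]), 0.8)]
arbor [(array([0.5206, 0.1684, 0.0855]), 0.71)]
```

View pics/m6.png

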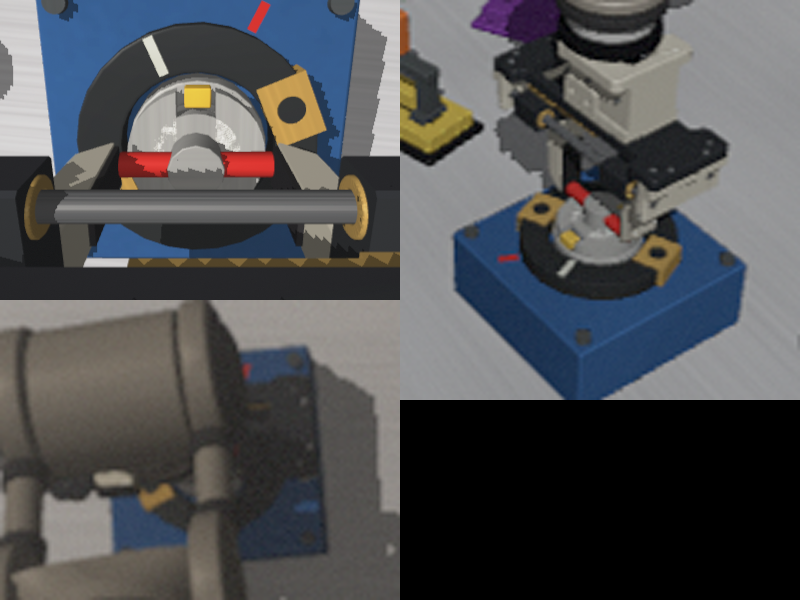

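The yellow dog shows in the slot at wrist-crop (197,97), so the arbor has dropped over the dogs. I'll push it the rest of the way.

{"api": "drive_tool", "payload": {"deltas": [[[0.2,0,0,0.001,0,0,0],[0.2,0,0,0.0015,0,0,0],[0.2,0,0,0.0025,0,0,0],[0.2,0,0,0.003,0,0,0],[0.2,0,0,0.003,0,0,0]]]}}

```text
time: 10.9
tool_pos: [0.5225, 0.1655, 0.0836]
tcp_rot: [-0.0, 0.999, 0.047, 0.002]
ft_force: [-5.2, -1.8, 18.2]
finger_gap: 0.771
grasp_force: 30.0
```

{"api": "drive_tool", "payload": {"deltas": [[[1,0,0,-0.002,0,0,0],[1,0,0,-0.003,0,0,0],[1,0,0,-0.02,0,0,0],[1,0,0,-0.05,0,0,0],[-1,0,0,-0.06,0,0,0]]]}}

```text
time: 11.52
tool_pos: [0.5218, 0.1655, 0.1416]
tcp_rot: [-0.0, 0.999, 0.047, 0.001]
ft_force: [0.8, -0.0, -0.9]
finger_gap: 0.933
grasp_force: 0.0
```

{"api": "drive_tool", "payload": {"deltas": [[[-1,0,0,0,0,0,0],[-1,0,0,0,0,0,0],[-1,0,0,0,0,0,0],[-1,0,0,0,0,0,0],[-1,0,0,0.015,0,0,0]]]}}

```text
time: 12.15
tool_pos: [0.5219, 0.1654, 0.1256]
tcp_rot: [-0.0, 0.999, 0.047, 0.001]
ft_force: [-0.7, -0.6, 0.6]
finger_gap: 0.397
grasp_force: 0.0
```

Run:
```python
from h import *
o=st();print(delta((.5212,.165,.13),0.094))
for cn in('scene','wrist'):
  o=robot.get_obs();p=robot.capture(cn)
  for l in('arbor_top','arbor'): print(l,[(np.round(d['centre'],4),round(d['conf'],2)) for d in robot.pinpoint(p,l)[:2]])
```

```text
t 12.15 pos [0.5219 0.1654 0.1256] yawx 0.0938 z [ 0.002  0.    -1.   ] F [-0.7 -0.6  0.6] j [0.17 0.46 1.58 0.   1.1  1.64] gap 0.397 gf 0.0
(array([-0.0007,  0.0004, -0.0044]), array([-0.0002, -0.0024, -0.0002]))
arbor_top [(array([0.5213, 0.1669, 0.1127]), 0.68)]
arbor [(array([0.5184, 0.1708, 0.0825]), 0.91)]
arbor_top [(array([0.522 , 0.1631, 0.1127]), 0.98)]
arbor [(array([0.5221, 0.1657, 0.0851]), 0.72)]
```

{"api": "drive_tool", "payload": {"deltas": [[[-1,0,0,0,0,0,0],[-1,0,0,0,0,0,0],[-1,0,0,0,0,0,0],[-1,0,0,0.006,0,0,0],[-1,0,0,0.012,0,0,0]]]}}

```text
time: 13.08
tool_pos: [0.521, 0.1653, 0.1129]
tcp_rot: [-0.0, 0.999, 0.047, -0.0]
ft_force: [0.2, -0.4, -0.3]
finger_gap: 0.007
grasp_force: 0.0
```

{"api": "drive_tool", "payload": {"deltas": [[[-1,0,0,0.001,0,0,0],[-1,0,0,0.002,0,0,0],[-1,0,0,0.003,0,0,0],[-1,0,0,0.004,0,0,0],[-1,0,0,0.004,0,0,0]]]}}

```text
time: 13.7
tool_pos: [0.5211, 0.1653, 0.1094]
tcp_rot: [-0.0, 0.999, 0.047, -0.0]
ft_force: [0.2, 0.7, 1.8]
finger_gap: 0.007
grasp_force: 0.0
```

{"api": "drive_tool", "payload": {"deltas": [[[-1,0,0,0.001,0,0,0],[-1,0,0,0.002,0,0,0],[-1,0,0,0.003,0,0,0],[-1,0,0,0.004,0,0,0],[-1,0,0,0.005,0,0,0]]]}}

```text
time: 14.32
tool_pos: [0.5211, 0.1653, 0.1044]
tcp_rot: [-0.0, 0.999, 0.047, 0.0]
ft_force: [0.6, 0.1, 0.5]
finger_gap: 0.005
grasp_force: 0.0
```

{"api": "drive_tool", "payload": {"deltas": [[[-1,0,0,0.001,0,0,0],[-1,0,0,0.002,0,0,0],[-1,0,0,0.003,0,0,0],[-1,0,0,0.004,0,0,0],[-1,0,0,0.005,0,0,0]]]}}

```text
time: 14.95
tool_pos: [0.5211, 0.1653, 0.0994]
tcp_rot: [-0.0, 0.999, 0.047, 0.0]
ft_force: [0.3, 0.7, -0.0]
finger_gap: 0.007
grasp_force: 0.0
```

{"api": "drive_tool", "payload": {"deltas": [[[-1,0,0,0.001,0,0,0],[-1,0,0,0.002,0,0,0],[-1,0,0,0.003,0,0,0],[-1,0,0,0.003,0,0,0],[-1,0,0,0.003,0,0,0]]]}}

```text
time: 15.58
tool_pos: [0.5212, 0.1653, 0.0965]
tcp_rot: [-0.0, 0.999, 0.047, 0.0]
ft_force: [-0.3, 0.3, 0.3]
finger_gap: 0.006
grasp_force: 0.0
```

{"api": "drive_tool", "payload": {"deltas": [[[-1,0,0,0.001,0,0,0],[-1,0,0,0.002,0,0,0],[-1,0,0,0.003,0,0,0],[-1,0,0,0.004,0,0,0],[-1,0,0,0.0045,0,0,0]]]}}

```text
time: 16.2
tool_pos: [0.5214, 0.1654, 0.0922]
tcp_rot: [-0.0, 0.999, 0.047, 0.0]
ft_force: [-0.1, -0.4, 3.8]
finger_gap: 0.003
grasp_force: 1.9
```

{"api": "drive_tool", "payload": {"deltas": [[[-1,0,0,0.001,0,0,0],[-1,0,0,0.0015,0,0,0],[-1,0,0,0.002,0,0,0],[-1,0,0,0.0025,0,0,0],[-1,0,0,0.0025,0,0,0]]]}}

```text
time: 16.82
tool_pos: [0.5218, 0.1654, 0.092]
tcp_rot: [-0.0, 0.999, 0.047, 0.001]
ft_force: [-4.0, -1.5, 18.0]
finger_gap: 0.01
grasp_force: 9.1
```

Contact is hard at 18 N without sinking, so the arbor is home. It also shows the real tips are about 21 mm behind the reported TCP. Now on to the spanner.

{"api": "drive_tool", "payload": {"deltas": [[[-1,0,0,-0.05,0,0,0],[1,0,0.03,-0.11,0,0,-0.17],[1,-0.001,0.08,-0.16,0,0,-0.34],[1,-0.003,0.14,-0.18,0,0,-0.52],[1,-0.004,0.2,-0.18,0,0,-0.7]]]}}

```text
time: 17.45
tool_pos: [0.5356, -0.0183, 0.2702]
tcp_rot: [0.001, 0.925, 0.381, 0.002]
ft_force: [-0.0, 0.1, -0.4]
finger_gap: 0.389
grasp_force: 0.0
```

{"api": "drive_tool", "payload": {"deltas": [[[1,-0.03,0.035,0,0,0,-0.18],[1,-0.06,0.065,0,0,0,-0.36],[1,-0.085,0.0935,0,0,0,-0.54],[1,-0.085,0.0935,0,0,0,-0.72],[1,-0.085,0.0935,0,0,0,-0.9]]]}}

```text
time: 18.08
tool_pos: [0.5394, -0.1437, 0.2677]
tcp_rot: [-0.0, 0.668, 0.745, -0.0]
ft_force: [0.6, 0.7, -0.1]
finger_gap: 0.938
grasp_force: 0.0
```

Run:
```python
from h import *
np.set_printoptions(precision=4,suppress=True)
o=st();p=robot.capture('wrist');save(p,'w7');print(robot.tcp_to_grasp)
for l in('spanner','spanner_grip','spanner_rest','pin0'): print(l,[(np.round(d['centre'],4),round(d['conf'],2),proj(p,d['centre'],o).round()) for d in robot.pinpoint(p,l)[:3]])
im=p['frame'][:,:,::-1];H,S,V=cv2.split(cv2.cvtColor(np.ascontiguousarray(im),cv2.COLOR_BGR2HSV))
def rect(m,z,n):
    cs,_=cv2.findContours(m.astype(np.uint8),0,2);k=max(cs,key=cv2.contourArea);r=cv2.minAreaRect(k);b=cv2.boxPoints(r)
    W=np.array([ray2z(p,a,z,o)[:2] for a in b]);e=np.roll(W,-1,0)-W
    print(n,b.round().tolist(),'mid',W.mean(0),'len',np.hypot(*e.T),'ang',np.arctan2(e[:,1],e[:,0]))
rect((H>4)&(H<15)&(S>150)&(V>150),.124,'handle')
y=((H>18)&(H<32)&(S>120)&(V>60));y=cv2.morphologyEx(y.astype(np.uint8),cv2.MORPH_CLOSE,np.ones((25,25)));rect(y,.024,'rest')
m=robot.masks_of(p,'spanner_rest')
print([x['conf'] for x in m])
```

```text
t 18.07 pos [ 0.5394 -0.1437  0.2677] yawx 1.6798 z [-0.001  0.    -1.   ] F [ 0.6  0.7 -0.1] j [-0.4   0.37  1.32  0.    1.46 -0.51] gap 0.938 gf 0.0
0.0188
spanner [(array([ 0.5451, -0.1641,  0.024 ]), 0.65, array([279., 181.]))]
spanner_grip [(array([ 0.5462, -0.1647,  0.1083]), 0.89, array([281., 202.])), (array([ 0.5428, -0.1567, -0.0002]), 0.37, array([278., 171.]))]
spanner_rest [(array([ 0.3221, -0.2063, -0.0023]), 0.94, array([ 98., 191.])), (array([ 0.4116, -0.4323,  0.0005]), 0.83, array([165., 351.])), (array([ 0.5401, -0.1601, -0.0016]), 0.75, array([275., 173.]))]
pin0 [(array([ 0.5286, -0.1152,  0.0132]), 0.63, array([270., 137.])), (array([ 0.5596, -0.2154,  0.0133]), 0.61, array([286., 221.]))]
handle [[267.0, 184.0], [286.0, 181.0], [295.0, 223.0], [275.0, 227.0]] mid [ 0.5455 -0.1626] len [0.0179 0.0407 0.0185 0.0409] ang [ 0.3111 -1.2609 -2.8236  1.8659]
rest [[236.0, 117.0], [290.0, 106.0], [318.0, 235.0], [264.0, 247.0]] mid [ 0.5429 -0.1617] len [0.0621 0.1564 0.0685 0.1579] ang [ 0.3166 -1.2302 -2.803   1.8704]
[0.74, 0.7, 0.68, 0.68]
```

View pics/w7.png

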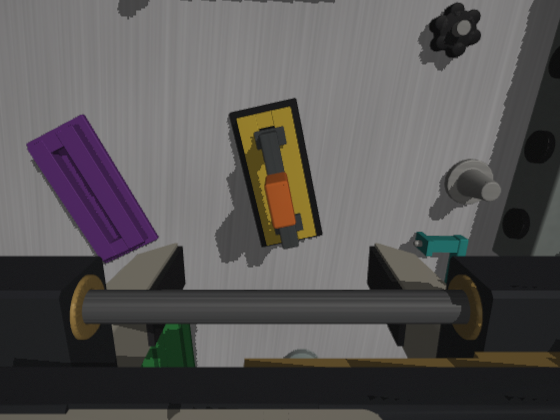

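The wrist view shows the spanner on its yellow rest, with the handle from about (267,184) to (295,223). The purple and green decoys lie away to the left. I'll go above it and measure once from closer.

{"api": "drive_tool", "payload": {"deltas": [[[1,-0.01,0.002,0.03,0,0,-0.09],[1,-0.0207,0.0038,0.06,0,0,-0.188],[1,-0.0207,0.0038,0.09,0,0,-0.188],[1,-0.0207,0.0038,0.127,0,0,-0.188],[1,-0.0207,0.0038,0.127,0,0,-0.188]]]}}

```text
time: 19.0
tool_pos: [0.5439, -0.1624, 0.1386]
tcp_rot: [-0.003, 0.597, 0.802, -0.001]
ft_force: [-0.6, 0.7, -0.6]
finger_gap: 1.0
grasp_force: 0.0
```

Run:
```python
from h import *
np.set_printoptions(precision=4,suppress=True)
o=st();p=robot.capture('wrist');save(p,'w8')
for l in('spanner','spanner_grip','spanner_rest','pin0'): print(l,[(np.round(d['centre'],4),round(d['conf'],2),proj(p,d['centre'],o).round()) for d in robot.pinpoint(p,l)[:3]])
im=np.ascontiguousarray(p['frame'][:,:,::-1]);H,S,V=cv2.split(cv2.cvtColor(im,cv2.COLOR_BGR2HSV))
m=(H>3)&(H<16)&(S>130)&(V>60);n,l,s,c=cv2.connectedComponentsWithStats(m.astype(np.uint8));k=1+np.argmax(s[1:,4]);m=l==k;print(s[k])
# brightness split of top vs side
vs=V[m];print('V hist',np.histogram(vs,bins=8))
for r in range(s[k][1],s[k][1]+s[k][3],8):
    cc=np.where(m[r])[0];print(r,cc.min(),cc.max(),V[r,cc[len(cc)//2]])
for v in range(s[k][1]-3,s[k][1]+s[k][3]+4,4): print((v,V[v,s[k][0]+s[k][2]//2]),end=' ')
M=q2R(o['tcp_rot'])
for x in(-.022,.022):
  for y in(-.011,.011): print(x,y,[proj(p,o['tool_pos']+M@[x,y,o['tool_pos'][2]-z],o).round(1) for z in(.124,.08)])
```

```text
t 19.0 pos [ 0.5439 -0.1624  0.1386] yawx 1.8618 z [-0.005  0.003 -1.   ] F [-0.6  0.7 -0.6] j [-0.43  0.48  1.5   0.    1.17 -0.72] gap 1.0 gf 0.0
spanner [(array([ 0.547 , -0.163 ,  0.0242]), 0.95, array([281., 194.]))]
spanner_grip [(array([ 0.5486, -0.1652,  0.1073]), 0.94, array([283., 232.]))]
spanner_rest [(array([ 0.5416, -0.1624, -0.0028]), 0.91, array([275., 184.])), (array([ 0.3238, -0.2061,  0.001 ]), 0.68, array([ 19., 161.]))]
pin0 [(array([ 0.5281, -0.1133,  0.014 ]), 0.72, array([276., 127.]))]
[ 259  184   39   89 3245]
V hist (array([  26,   65,  109,  494,  122,  114,  975, 1340]), array([ 63.   ,  76.125,  89.25 , 102.375, 115.5  , 128.625, 141.75 ,
       154.875, 168.   ]))
184 265 290 91
192 261 294 108
200 260 295 131
208 259 296 155
216 259 296 155
224 259 296 155
232 260 296 155
240 260 296 155
248 260 297 155
256 260 297 154
264 260 297 155
272 266 272 79
(181, np.uint8(54)) (185, np.uint8(107)) (189, np.uint8(107)) (193, np.uint8(108)) (197, np.uint8(109)) (201, np.uint8(151)) (205, np.uint8(157)) (209, np.uint8(155)) (213, np.uint8(155)) (217, np.uint8(155)) (221, np.uint8(155)) (225, np.uint8(155)) (229, np.uint8(156)) (233, np.uint8(155)) (237, np.uint8(155)) (241, np.uint8(155)) (245, np.uint8(155)) (249, np.uint8(155)) (253, np.uint8(155)) (257, np.uint8(155)) (261, np.uint8(154)) (265, np.uint8(154)) (269, np.uint8(151)) (273, np.uint8(53)) -0.022 -0.011 [array([257.9, 270.7]), array([260.8, 241.9])]
-0.022 0.011 [array([296.1, 270.7]), array([292.7, 241.9])]
0.022 -0.011 [array([256.8, 196.9]), array([260.1, 179.5])]
0.022 0.011 [array([297.3, 196.9]), array([293.6, 179.5])]
```

{"api": "drive_tool", "payload": {"deltas": [[[1,0.0005,-0.0005,0.02,0,0,0],[1,0.001,-0.0005,0.04,0,0,0],[1,0.001,-0.0005,0.055,0,0,0],[1,0.001,-0.0005,0.068,0,0,0],[1,0.001,-0.0005,0.068,0,0,0]]]}}

```text
time: 19.88
tool_pos: [0.5445, -0.1623, 0.0724]
tcp_rot: [-0.001, 0.597, 0.803, -0.0]
ft_force: [0.1, 0.5, -0.2]
finger_gap: 0.999
grasp_force: 0.0
```

Run:
```python
from h import *
np.set_printoptions(precision=4,suppress=True)
o=st();p=robot.capture('wrist');M=q2R(o['tcp_rot'])
im=np.ascontiguousarray(p['frame'][:,:,::-1]);H,S,V=cv2.split(cv2.cvtColor(im,cv2.COLOR_BGR2HSV))
m=(H>3)&(H<16)&(S>130)&(V>60);n,l,s,c=cv2.connectedComponentsWithStats(m.astype(np.uint8));k=1+np.argmax(s[1:,4]);m=l==k;print(s[k])
for r in range(s[k][1],s[k][1]+s[k][3],8):
    cc=np.where(m[r])[0];print(r,cc.min(),cc.max(),V[r,cc[len(cc)//2]])
for x in(-.022,.022):
  for y in(-.011,.011): print(x,y,[proj(p,o['tool_pos']+M@[x,y,o['tool_pos'][2]-z],o).round(1) for z in(.124,.08)])
```

```text
t 19.88 pos [ 0.5445 -0.1623  0.0724] yawx 1.8631 z [-0.001  0.001 -1.   ] F [ 0.1  0.5 -0.2] j [-0.42  0.56  1.58  0.    1.01 -0.72] gap 0.999 gf 0.0
[ 249  215   56   75 3920]
215 259 294 104
223 254 299 112
231 253 300 114
239 251 302 114
247 250 303 142
255 249 304 163
263 249 304 162
271 249 304 162
279 250 304 162
287 250 304 161
-0.022 -0.011 [array([250.4, 344.6]), array([255.9, 290. ])]
-0.022 0.011 [array([304.8, 344.6]), array([298.4, 290. ])]
0.022 -0.011 [array([248.2, 243.3]), array([254.6, 208.8])]
0.022 0.011 [array([307.4, 243.3]), array([299.9, 208.8])]
```

{"api": "drive_tool", "payload": {"deltas": [[[1,-0.0018,0,0,0,0,0],[-0.7,-0.0018,0,0,0,0,0],[-0.7,-0.0018,0,0,0,0,0],[-0.7,-0.0018,0,0,0,0,0],[-0.7,-0.0018,0,0,0,0,0]]]}}

```text
time: 20.55
tool_pos: [0.5453, -0.1641, 0.073]
tcp_rot: [-0.0, 0.597, 0.803, 0.0]
ft_force: [0.5, 0.2, 0.3]
finger_gap: 0.618
grasp_force: 0.0
```

{"api": "drive_tool", "payload": {"deltas": [[[-0.8,0,0,0,0,0,0],[-0.8,0,0,0,0,0,0],[-0.8,0,0,0,0,0,0],[-0.8,0,0,0,0,0,0],[-0.8,0,0,0,0,0,0]]]}}

```text
time: 21.18
tool_pos: [0.5454, -0.1641, 0.073]
tcp_rot: [-0.0, 0.597, 0.803, 0.0]
ft_force: [0.3, 0.4, -0.1]
finger_gap: 0.237
grasp_force: 29.9
```

Run:
```python
from h import *
np.set_printoptions(precision=4,suppress=True)
o=st();p=robot.capture('wrist');save(p,'w9');M=q2R(o['tcp_rot'])
im=np.ascontiguousarray(p['frame'][:,:,::-1]);H,S,V=cv2.split(cv2.cvtColor(im,cv2.COLOR_BGR2HSV))
m=(H>3)&(H<16)&(S>130)&(V>60);n,l,s,c=cv2.connectedComponentsWithStats(m.astype(np.uint8));k=1+np.argmax(s[1:,4]);m=l==k;print(s[k])
col=s[k][0]+s[k][2]//2;print([(r,int(V[r,col])) for r in range(200,300,4)])
print([proj(p,o['tool_pos']+M@[.022,0,o['tool_pos'][2]-z],o).round(1) for z in(.124,.08)])
print('lift deltas to ring')
```

```text
t 21.18 pos [ 0.5454 -0.1641  0.073 ] yawx 1.8633 z [ 0.  0. -1.] F [ 0.3  0.4 -0.1] j [-0.43  0.56  1.57  0.    1.01 -0.72] gap 0.237 gf 29.9
[ 247  210   58   80 4223]
[(200, 68), (204, 67), (208, 68), (212, 134), (216, 134), (220, 134), (224, 135), (228, 136), (232, 136), (236, 137), (240, 146), (244, 201), (248, 195), (252, 192), (256, 192), (260, 192), (264, 192), (268, 192), (272, 163), (276, 108), (280, 108), (284, 107), (288, 107), (292, 61), (296, 68)]
[array([277.8, 242.6]), array([277.3, 208.4])]
lift deltas to ring
```

Gripped and centred. Now I'll lift and carry it over the ring.

{"api": "drive_tool", "payload": {"deltas": [[[-0.8,0,0,-0.02,0,0,0],[-0.8,0,0,-0.05,0,0,0],[-0.8,0,0,-0.08,0,0,0],[-0.8,0,0,-0.11,0,0,0],[-0.8,0.02,0.004,-0.13,0,0,0]]]}}

```text
time: 21.85
tool_pos: [0.5434, -0.1447, 0.2038]
tcp_rot: [0.0, 0.597, 0.802, -0.0]
ft_force: [0.3, 0.8, -3.1]
finger_gap: 0.237
grasp_force: 29.9
```

{"api": "drive_tool", "payload": {"deltas": [[[-0.8,0.045,0.01,0,0,0,0],[-0.8,0.095,0.021,0,0,0,-0.05],[-0.8,0.145,0.032,0,0,0,-0.1],[-0.8,0.195,0.043,0,0,0,-0.15],[-0.8,0.24,0.053,0,0,0,-0.206]]]}}

```text
time: 22.48
tool_pos: [0.5241, 0.103, 0.2024]
tcp_rot: [-0.001, 0.51, 0.86, -0.0]
ft_force: [1.5, -0.7, -3.8]
finger_gap: 0.236
grasp_force: 29.9
```

Run:
```python
from h import *
o=st();print(delta((.5213,.165,.20),2.069))
p=robot.capture('wrist')
# recheck hole bearing from earlier close view (m6_w: pose .5224 .1655 .085 yaw .0942)
```

```text
t 22.48 pos [0.5241 0.103  0.2024] yawx 2.0713 z [-0.001  0.    -1.   ] F [ 1.5 -0.7 -3.8] j [ 0.05  0.36  1.5   0.    1.28 -0.45] gap 0.236 gf 29.9
(array([0.0557, 0.0273, 0.0024]), array([-0.0013, -0.0008,  0.0023]))
```

{"api": "drive_tool", "payload": {"deltas": [[[-0.8,0.03,0.014,0,0,0,0],[-0.8,0.0557,0.0273,0.01,0,0,0.002],[-0.8,0.0557,0.0273,0.025,0,0,0.002],[-0.8,0.0557,0.0273,0.035,0,0,0.002],[-0.8,0.0557,0.0273,0.035,0,0,0.002]]]}}

```text
time: 23.15
tool_pos: [0.5217, 0.1622, 0.1669]
tcp_rot: [-0.001, 0.512, 0.859, -0.001]
ft_force: [0.1, 0.1, -3.3]
finger_gap: 0.238
grasp_force: 30.0
```

Run:
```python
from h import *
o=st();M=q2R(o['tcp_rot'])
for cn in('scene','wrist'):
  o=robot.get_obs();p=robot.capture(cn);save(p,'h_'+cn)
  for l in('ring_hole0','pin0','spanner','spanner_grip','arbor_top'): print(cn,l,[(np.round(d['centre'],4),round(d['conf'],2)) for d in robot.pinpoint(p,l)[:3]])
b=o['tool_pos'];print('expected pins',[np.round(b+M@[s*.052,0,.058-.116*0],4) for s in(1,-1)])
```

```text
t 23.15 pos [0.5217 0.1622 0.1669] yawx 2.0661 z [-0.003 -0.001 -1.   ] F [ 0.1  0.1 -3.3] j [ 0.16  0.42  1.52 -0.    1.21 -0.33] gap 0.238 gf 30.0
scene ring_hole0 [(array([0.5467, 0.1202, 0.0882]), 0.88), (array([0.4941, 0.2078, 0.0869]), 0.63)]
scene pin0 [(array([0.4981, 0.2066, 0.1078]), 0.95), (array([0.5481, 0.1173, 0.1095]), 0.94), (array([ 0.7279, -0.3256,  0.0195]), 0.92)]
scene spanner [(array([ 0.738 , -0.2744,  0.0193]), 0.93), (array([0.5233, 0.1673, 0.1198]), 0.88)]
scene spanner_grip [(array([ 0.8149, -0.2707,  0.0141]), 0.85), (array([0.5199, 0.1671, 0.1969]), 0.79), (array([0.5221, 0.1682, 0.0866]), 0.42)]
scene arbor_top [(array([0.5139, 0.1946, 0.1016]), 0.7), (array([0.5184, 0.1651, 0.1132]), 0.61)]
wrist ring_hole0 [(array([0.4988, 0.211 , 0.0784]), 0.73)]
wrist pin0 [(array([0.497 , 0.2121, 0.1115]), 0.92)]
wrist spanner [(array([0.5232, 0.1652, 0.1195]), 0.95)]
wrist spanner_grip [(array([0.5229, 0.1643, 0.2013]), 0.89)]
wrist arbor_top [(array([ 0.7711,  0.1857, -0.0009]), 0.25)]
expected pins [array([0.4978, 0.2087, 0.1106]), array([0.5472, 0.1172, 0.1105])]
```

{"api": "drive_tool", "payload": {"deltas": [[[-0.8,0,0,0,0,0,0],[-0.8,0,0,0.01,0,0,0],[-0.8,0,0,0.018,0,0,0],[-0.8,0,0,0.022,0,0,0],[-0.8,0,0,0.022,0,0,0]]]}}

```text
time: 24.38
tool_pos: [0.5221, 0.1632, 0.1455]
tcp_rot: [-0.0, 0.512, 0.859, -0.0]
ft_force: [0.7, -0.6, -2.8]
finger_gap: 0.239
grasp_force: 30.0
```

Run:
```python
from h import *
o=st();print(delta((.5213,.165,.134),2.069))
```

```text
t 24.38 pos [0.5221 0.1632 0.1455] yawx 2.0672 z [-0.001 -0.    -1.   ] F [ 0.7 -0.6 -2.8] j [ 0.16  0.44  1.55  0.    1.15 -0.33] gap 0.239 gf 30.0
(array([0.002 , 0.0002, 0.0115]), array([-0.0009, -0.0004, -0.0018]))
```

{"api": "drive_tool", "payload": {"deltas": [[[-0.8,0.0017,0.0002,0,0,0,0],[-0.8,0.0017,0.0002,0.002,0,0,0],[-0.8,0.0017,0.0002,0.004,0,0,0],[-0.8,0.0017,0.0002,0.006,0,0,0],[-0.8,0.0017,0.0002,0.006,0,0,0]]]}}

```text
time: 25.0
tool_pos: [0.5216, 0.1648, 0.1398]
tcp_rot: [-0.0, 0.512, 0.859, -0.0]
ft_force: [0.2, -0.3, -3.3]
finger_gap: 0.24
grasp_force: 30.0
```

Pins are below the mouth level with no contact force. I'll lower further.

{"api": "drive_tool", "payload": {"deltas": [[[-0.8,0,0,0.001,0,0,0],[-0.8,0,0,0.002,0,0,0],[-0.8,0,0,0.0035,0,0,0],[-0.8,0,0,0.005,0,0,0],[-0.8,0,0,0.006,0,0,0]]]}}

```text
time: 25.62
tool_pos: [0.5217, 0.165, 0.1341]
tcp_rot: [-0.0, 0.512, 0.859, 0.0]
ft_force: [-2.3, 1.3, 1.5]
finger_gap: 0.242
grasp_force: 30.0
```

Run:
```python
from h import *
o=st();print(robot.get_obs()['torque'].round(2))
for cn in('scene','wrist'):
  p=robot.capture(cn);print(cn,[(np.round(d['centre'],4),round(d['conf'],2)) for d in robot.pinpoint(p,'spanner')[:3]])
```

```text
t 25.62 pos [0.5217 0.165  0.1341] yawx 2.0672 z [ 0.  0. -1.] F [-2.3  1.3  1.5] j [ 0.17  0.45  1.57  0.    1.12 -0.33] gap 0.242 gf 30.0
[-0.15  0.31 -0.04]
scene [(array([0.5237, 0.1706, 0.0868]), 0.79), (array([ 0.7376, -0.2752,  0.0181]), 0.76), (array([ 0.7735, -0.1456, -0.0008]), 0.61)]
wrist [(array([0.5232, 0.1638, 0.0858]), 0.92)]
```

Seated, with the load transferred at z = 0.134. I'll turn clockwise gradually.

{"api": "drive_tool", "payload": {"deltas": [[[-0.8,0,0,0.0003,0,0,0.06],[-0.8,0,0,0.0003,0,0,0.12],[-0.8,0,0,0.0003,0,0,0.18],[-0.8,0,0,0.0003,0,0,0.24],[-0.8,0,0,0.0003,0,0,0.3]]]}}

```text
time: 26.45
tool_pos: [0.5221, 0.1647, 0.1341]
tcp_rot: [0.001, 0.635, 0.773, 0.0]
ft_force: [-0.1, -0.3, -0.9]
finger_gap: 0.238
grasp_force: 30.0
```

```bash
cat >> h.py <<'E'
def ring(C=(.5213,.165)):
    o=robot.get_obs();p=robot.capture('wrist');im=np.ascontiguousarray(p['frame'][:,:,::-1]);hsv=cv2.cvtColor(im,cv2.COLOR_BGR2HSV)
    H,S,V=cv2.split(hsv);n,l,s,c=cv2.connectedComponentsWithStats(((S<45)&(V>90)).astype(np.uint8))
    for i in range(1,n):
        if 20<s[i,4]<1500:
            w=ray2z(p,c[i],.085,o)[:2]-C
            if .04<np.hypot(*w)<.066: print('white?',s[i].tolist(),'r',np.hypot(*w).round(4),'ang',np.arctan2(w[1],w[0]).round(3))
    red=((H<8)|(H>172))&(S>150)&(V>70);n,l,s,c=cv2.connectedComponentsWithStats(red.astype(np.uint8))
    for i in range(1,n):
        if s[i,4]>15:
            w=ray2z(p,c[i],.066,o)[:2]-C
            if .06<np.hypot(*w)<.09: print('mark',s[i].tolist(),np.hypot(*w).round(4),np.arctan2(w[1],w[0]).round(3))
    b=cv2.inRange(hsv,(12,80,80),(28,255,255));n,l,s,c=cv2.connectedComponentsWithStats(b)
    for i in range(1,n):
        if s[i,4]>100:
            w=ray2z(p,c[i],.085,o)[:2]-C
            if np.hypot(*w)<.07: print('brass',s[i].tolist(),np.hypot(*w).round(4),np.arctan2(w[1],w[0]).round(3))
    return p
E
python3 - <<'E'
from h import *
o=st();print(o['torque'].round(2));save(ring(),'r1')
E
```

```text
t 26.45 pos [0.5221 0.1647 0.1341] yawx 1.7662 z [ 0.001 -0.    -1.   ] F [-0.1 -0.3 -0.9] j [ 0.17  0.45  1.57 -0.    1.12 -0.03] gap 0.238 gf 30.0
[-0.28  0.01  0.4 ]
white? [341, 210, 32, 10, 281] r 0.0526 ang 0.205
brass [244, 113, 56, 46, 354] 0.0567 1.889
brass [222, 204, 18, 24, 380] 0.0294 -2.943
brass [312, 213, 19, 24, 398] 0.0305 -0.014
brass [253, 242, 50, 42, 1581] 0.0328 -1.303
```

The white line has moved from 0.48 to 0.205 rad at 0.4 N m, so the ring follows. I'll keep turning.

{"api": "drive_tool", "payload": {"deltas": [[[-0.8,0,0,0.0003,0,0,0.08],[-0.8,0,0,0.0003,0,0,0.17],[-0.8,0,0,0.0003,0,0,0.26],[-0.8,0,0,0.0003,0,0,0.35],[-0.8,0,0,0.0003,0,0,0.44]]]}}

```text
time: 27.12
tool_pos: [0.5221, 0.1648, 0.1341]
tcp_rot: [0.001, 0.788, 0.616, 0.001]
ft_force: [-0.8, -0.2, 1.4]
finger_gap: 0.233
grasp_force: 30.1
```

Run:
```python
from h import *
o=st();print(o['torque'].round(2));save(ring(),'r2')
```

```text
t 27.12 pos [0.5221 0.1648 0.1341] yawx 1.3262 z [ 0.001 -0.    -1.   ] F [-0.8 -0.2  1.4] j [ 0.17  0.45  1.57 -0.    1.12  0.41] gap 0.233 gf 30.1
[-0.29  0.27  0.48]
white? [341, 210, 32, 10, 275] r 0.0531 ang -0.231
white? [212, 242, 35, 48, 802] r 0.0442 ang -2.494
mark [372, 217, 19, 8, 123] 0.0756 -0.376
brass [244, 113, 56, 46, 352] 0.0573 1.436
brass [309, 193, 22, 26, 378] 0.0296 -0.013
brass [222, 221, 22, 26, 381] 0.0302 -2.95
brass [252, 241, 50, 11, 371] 0.0208 -1.769
```

Line −0.231 against mark −0.376, so 0.14 rad remains. I'll turn 0.19 to seat it against the stop.

{"api": "drive_tool", "payload": {"deltas": [[[-0.8,0,0,0.0003,0,0,0.05],[-0.8,0,0,0.0003,0,0,0.1],[-0.8,0,0,0.0003,0,0,0.14],[-0.8,0,0,0.0003,0,0,0.165],[-0.8,0,0,0.0003,0,0,0.18]]]}}

```text
time: 27.8
tool_pos: [0.5222, 0.1647, 0.134]
tcp_rot: [0.001, 0.839, 0.543, 0.001]
ft_force: [-0.3, -1.2, 5.4]
finger_gap: 0.242
grasp_force: 30.6
```

Run:
```python
from h import *
o=st();print(o['torque'].round(2));save(ring(),'r3')
```

```text
t 27.8 pos [0.5222 0.1647 0.134 ] yawx 1.149 z [ 0.002 -0.    -1.   ] F [-0.3 -1.2  5.4] j [ 0.17  0.45  1.57 -0.    1.12  0.59] gap 0.242 gf 30.6
[-0.31  0.38  0.94]
white? [340, 208, 33, 10, 277] r 0.0534 ang -0.382
white? [212, 244, 34, 46, 786] r 0.0442 ang -2.668
mark [372, 199, 20, 8, 138] 0.0748 -0.376
brass [241, 113, 56, 48, 400] 0.0568 1.3
brass [305, 185, 23, 27, 379] 0.0292 -0.008
brass [225, 228, 23, 20, 271] 0.0302 -3.025
brass [250, 240, 50, 12, 392] 0.0204 -1.971
```

The line is at the mark and the torque has risen to 0.94 N m: the ring is on its stop. I'll relax the twist and lift straight out.

{"api": "drive_tool", "payload": {"deltas": [[[-0.8,0,0,0,0,0,-0.03],[-0.8,0,0,0,0,0,-0.05],[-0.8,0,0,-0.005,0,0,-0.05],[-0.8,0,0,-0.015,0,0,-0.05],[-0.8,0,0,-0.025,0,0,-0.05]]]}}

```text
time: 28.48
tool_pos: [0.5216, 0.1648, 0.1586]
tcp_rot: [-0.0, 0.826, 0.563, -0.0]
ft_force: [-0.0, 0.1, -4.1]
finger_gap: 0.236
grasp_force: 30.0
```

{"api": "drive_tool", "payload": {"deltas": [[[-0.8,0,0,-0.025,0,0,0],[-0.8,0,0,-0.05,0,0,-0.15],[-0.8,0,0,-0.05,0,0,-0.32],[-0.8,0,0,-0.05,0,0,-0.49],[-0.8,0,0,-0.05,0,0,-0.664]]]}}

```text
time: 29.1
tool_pos: [0.5217, 0.1648, 0.2087]
tcp_rot: [0.0, 0.595, 0.804, 0.0]
ft_force: [0.2, 0.3, -3.3]
finger_gap: 0.236
grasp_force: 30.0
```

Run:
```python
from h import *
o=st();ring();print(delta((.5454,-.1641,.205),1.8633))
c=robot.capture('scene')
for l in('arbor_top','spanner','ring_hole0'): print(l,[(np.round(d['centre'],4),round(d['conf'],2)) for d in robot.pinpoint(c,l)[:3]])
```

```text
t 29.1 pos [0.5217 0.1648 0.2087] yawx 1.8668 z [ 0.  0. -1.] F [ 0.2  0.3 -3.3] j [ 0.17  0.38  1.46  0.    1.3  -0.13] gap 0.236 gf 30.0
white? [313, 217, 22, 18, 158] r 0.053 ang -0.381
mark [335, 228, 12, 11, 65] 0.0761 -0.374
brass [304, 115, 37, 51, 922] 0.0527 1.141
brass [235, 175, 15, 19, 223] 0.0289 -2.957
brass [303, 189, 16, 19, 232] 0.0304 0.0
brass [216, 214, 36, 34, 576] 0.053 -2.055
(array([-0.321 , -0.0755,  0.0036]), array([ 0.0003, -0.    ,  0.0105]))
arbor_top [(array([0.5227, 0.168 , 0.1138]), 0.71)]
spanner [(array([0.5267, 0.1668, 0.1616]), 0.94), (array([ 0.7371, -0.2761,  0.0202]), 0.67), (array([0.5347, 0.1177, 0.1487]), 0.18)]
ring_hole0 [(array([0.5348, 0.2123, 0.0832]), 0.87), (array([0.5055, 0.1161, 0.0863]), 0.81)]
```

The ring stays locked (line −0.381, mark −0.374) and the arbor is still home. Now I'll carry the spanner back.

{"api": "drive_tool", "payload": {"deltas": [[[-0.8,-0.05,-0.012,0,0,0,0],[-0.8,-0.105,-0.025,0,0,0,0],[-0.8,-0.16,-0.038,0,0,0,0],[-0.8,-0.215,-0.051,0,0,0,0],[-0.8,-0.27,-0.064,0,0,0,0.008]]]}}

```text
time: 29.98
tool_pos: [0.5377, -0.114, 0.2084]
tcp_rot: [0.0, 0.602, 0.799, 0.0]
ft_force: [1.0, 0.4, -2.6]
finger_gap: 0.236
grasp_force: 30.0
```

{"api": "drive_tool", "payload": {"deltas": [[[-0.8,-0.035,-0.008,0,0,0,0],[-0.8,-0.051,-0.0115,0,0,0,0],[-0.8,-0.051,-0.0115,0.03,0,0,0],[-0.8,-0.051,-0.0115,0.06,0,0,0],[-0.8,-0.051,-0.0115,0.08,0,0,0]]]}}

```text
time: 30.6
tool_pos: [0.5404, -0.1632, 0.1267]
tcp_rot: [-0.001, 0.601, 0.799, 0.0]
ft_force: [-0.7, 0.5, -4.0]
finger_gap: 0.237
grasp_force: 30.0
```

Run:
```python
from h import *
o=st();print(delta((.5454,-.1641,.074),1.8633));p=robot.capture('wrist');save(p,'b1')
im=np.ascontiguousarray(p['frame'][:,:,::-1]);H,S,V=cv2.split(cv2.cvtColor(im,cv2.COLOR_BGR2HSV))
def edge(V,m):
    y,x=np.nonzero(m);out=[]
    for r in range(246,270,6):
        c=np.where(m[r])[0];out.append((r,int(c.min()),int(c.max())))
    return out,(int(y.min()),int(y.max()))
for n in('b1','w9'):
    i=cv2.imread(f'pics/{n}.png');H,S,V=cv2.split(cv2.cvtColor(i,cv2.COLOR_BGR2HSV));print(n,edge(V,(H>3)&(H<16)&(S>130)&(V>60)))
print([(np.round(d['centre'],4),round(d['conf'],2)) for d in robot.pinpoint(p,'spanner_rest')[:3]])
```

```text
t 30.6 pos [ 0.5404 -0.1632  0.1267] yawx 1.8523 z [-0.001  0.001 -1.   ] F [-0.7  0.5 -4. ] j [-0.43  0.49  1.53  0.    1.13 -0.71] gap 0.237 gf 30.0
(array([-0.0023,  0.0046,  0.0527]), array([-0.001 , -0.0016, -0.011 ]))
b1 ([(246, 248, 304), (252, 248, 304), (258, 248, 304), (264, 248, 304)], (209, 339))
w9 ([(246, 247, 303), (252, 247, 304), (258, 247, 304), (264, 248, 304)], (210, 340))
[(array([ 0.3227, -0.2063, -0.0014]), 0.77)]
```

{"api": "drive_tool", "payload": {"deltas": [[[-0.8,-0.002,0.0045,0,0,0,-0.011],[-0.8,-0.002,0.0045,0.01,0,0,-0.011],[-0.8,-0.002,0.0045,0.024,0,0,-0.011],[-0.8,-0.002,0.0045,0.034,0,0,-0.011],[-0.8,-0.002,0.0045,0.034,0,0,-0.011]]]}}

```text
time: 31.32
tool_pos: [0.545, -0.1647, 0.0929]
tcp_rot: [-0.001, 0.596, 0.803, -0.0]
ft_force: [0.2, -0.3, -3.8]
finger_gap: 0.239
grasp_force: 30.0
```

Run:
```python
from h import *
o=st();print(delta((.5454,-.1641,.073),1.8633))
```

```text
t 31.32 pos [ 0.545  -0.1647  0.0929] yawx 1.864 z [-0.002  0.001 -1.   ] F [ 0.2 -0.3 -3.8] j [-0.43  0.53  1.55  0.    1.06 -0.72] gap 0.239 gf 30.0
(array([0.0004, 0.0006, 0.0199]), array([-0.0018, -0.0017,  0.0007]))
```

{"api": "drive_tool", "payload": {"deltas": [[[-0.8,0.0004,0.0003,0.006,0,0,0],[-0.8,0.0004,0.0003,0.012,0,0,0],[-0.8,0.0004,0.0003,0.016,0,0,0],[-0.8,0.0004,0.0003,0.018,0,0,0],[-0.8,0.0004,0.0003,0.0195,0,0,0]]]}}

```text
time: 31.95
tool_pos: [0.546, -0.1646, 0.0746]
tcp_rot: [0.0, 0.596, 0.803, 0.0]
ft_force: [-0.3, -0.2, -3.0]
finger_gap: 0.238
grasp_force: 30.0
```

{"api": "drive_tool", "payload": {"deltas": [[[-0.8,-0.0005,-0.0005,0.001,0,0,0],[-0.8,-0.0005,-0.0005,0.0015,0,0,0],[-0.8,-0.0005,-0.0005,0.002,0,0,0],[-0.8,-0.0005,-0.0005,0.002,0,0,0],[-0.8,-0.0005,-0.0005,0.002,0,0,0]]]}}

```text
time: 32.58
tool_pos: [0.5457, -0.1651, 0.0734]
tcp_rot: [0.0, 0.596, 0.803, 0.0]
ft_force: [-3.1, 2.4, 5.6]
finger_gap: 0.24
grasp_force: 30.0
```

Landed (+5.6 N at z = 0.0734). I'll open, wait, and rise.

{"api": "drive_tool", "payload": {"deltas": [[[-0.8,0,0,-0.0008,0,0,0],[0,0,0,-0.0008,0,0,0],[1,0,0,-0.0008,0,0,0],[1,0,0,-0.0008,0,0,0],[1,0,0,-0.0008,0,0,0]]]}}

```text
time: 33.2
tool_pos: [0.5456, -0.1653, 0.0734]
tcp_rot: [0.0, 0.596, 0.803, 0.0]
ft_force: [0.7, -0.5, -0.3]
finger_gap: 0.625
grasp_force: 0.0
```

{"api": "drive_tool", "payload": {"deltas": [[[1,0,0,-0.01,0,0,0],[1,0,0,-0.03,0,0,0],[1,0,0,-0.06,0,0,0],[1,0,0,-0.11,0,0,0],[1,0,0,-0.16,0,0,0]]]}}

```text
time: 33.83
tool_pos: [0.5454, -0.1651, 0.2356]
tcp_rot: [0.0, 0.596, 0.803, 0.0]
ft_force: [0.4, 0.4, -1.1]
finger_gap: 0.998
grasp_force: 0.0
```

Run:
```python
from h import *
o=st()
for cn in('wrist','scene'):
  o=robot.get_obs();p=robot.capture(cn)
  for l in('spanner','spanner_grip','spanner_rest','arbor_top'): print(cn,l,[(np.round(d['centre'],4),round(d['conf'],2)) for d in robot.pinpoint(p,l)[:3]])
  if cn=='wrist':
    H,S,V=cv2.split(cv2.cvtColor(np.ascontiguousarray(p['frame'][:,:,::-1]),cv2.COLOR_BGR2HSV))
    def rect(m,z,n):
        cs,_=cv2.findContours(m.astype(np.uint8),0,2);k=max(cs,key=cv2.contourArea);b=cv2.boxPoints(cv2.minAreaRect(k))
        W=np.array([ray2z(p,a,z,o)[:2] for a in b]);e=np.roll(W,-1,0)-W;print(n,W.mean(0).round(4),np.hypot(*e.T).round(4),np.arctan2(e[:,1],e[:,0]).round(3))
    rect((H>4)&(H<15)&(S>150)&(V>140),.124,'handle')
    y=((H>18)&(H<32)&(S>120)&(V>60));rect(cv2.morphologyEx(y.astype(np.uint8),3,np.ones((25,25))),.024,'rest')
```

```text
t 33.83 pos [ 0.5454 -0.1651  0.2356] yawx 1.8642 z [ 0. -0. -1.] F [ 0.4  0.4 -1.1] j [-0.43  0.4   1.34  0.    1.39 -0.72] gap 0.998 gf 0.0
wrist spanner [(array([ 0.5464, -0.165 ,  0.0249]), 0.76)]
wrist spanner_grip [(array([ 0.5465, -0.1681,  0.1077]), 0.89)]
wrist spanner_rest [(array([ 0.3224, -0.2068, -0.0022]), 0.89), (array([ 0.5415, -0.1581, -0.0014]), 0.67)]
wrist arbor_top [(array([ 0.6082, -0.429 , -0.0009]), 0.36)]
handle [ 0.5451 -0.163 ] [0.0175 0.04   0.0181 0.04  ] [ 0.293 -1.268 -2.848  1.857]
rest [ 0.5429 -0.1617] [0.0616 0.1561 0.0687 0.1563] [ 0.319 -1.229 -2.82   1.867]
scene spanner [(array([ 0.735 , -0.2783,  0.0215]), 0.78), (array([ 0.5441, -0.1629,  0.0227]), 0.65)]
scene spanner_grip [(array([ 0.8117, -0.2719,  0.0124]), 0.94), (array([ 0.549 , -0.1599,  0.1029]), 0.93)]
scene spanner_rest [(array([ 5.433e-01, -1.573e-01,  5.000e-04]), 0.69), (array([ 0.41  , -0.4356,  0.0009]), 0.59), (array([ 0.3207, -0.2054, -0.002 ]), 0.57)]
scene arbor_top [(array([0.5199, 0.1661, 0.1118]), 0.68)]
```

The spanner is upright on the rest within a few mm and at its original heading, the arbor is home, and the arm is clear. Handing in.

```bash
python3 -c "
from h import *
print(robot.sign_off())"
```

```text
the job is handed in; nothing more can be done
None
```

I handed the job in at about 34 s. By the last camera and force readings, the arbor is home over the dogs, the ring is on its stop, and the spanner is back on its yellow rest. The hand-in returned no verdict.

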